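# Lay the coffee tray for one guest

### The arm

A 6-joint arm with a two-finger parallel gripper is mounted at the origin on the work surface. World frame = base frame: x ahead of the robot, y to its left, z up, the work surface at z = 0. Lengths are in m, angles in rad, forces in N, time in s.
With the tool pointing down it reaches from about 0.3 to 0.875 m from the base axis. Payload 6.4 kg.
Tool frame: the origin (TCP) lies on the centre line of the jaws, within the pads' length; the fingertips stand ctrl.tip_extent ahead of it and the grasp point (between the pads) lies 8 mm behind it (ctrl.tip_extent is the distance from the TCP to the fingertips, in m); z points along the fingers, y is the line along which they close (so a half turn about z gives the same grasp; the last joint's range is limited). The gripper opens to 85 mm and grips with 20 to 120 N. Pads are 22 mm wide; open, the fingers measure 114 mm over their backs; the gripper's body (76 mm by 85 mm) begins 54 mm behind the grasp point. The pads swing forward as they close: fully open they stand 13 mm farther back than shut.
Start: joints at [0.923, 0.181, 1.607, -0, 1.354, -0.206], TCP at [0.246, 0.52, 0.242] pointing down, gripper open.
Joint ranges: [-2.99, 2.99], [-0.89, 2.07], [0.3, 2.58], [-1.14, 4.28], [0, 2.63], [-3.12, 3.12]. Speed limits (rad/s): [2.57, 2.57, 3.01, 3.14, 3.14, 3.14].

### API

Orientations are given as a unit quaternion [w, x, y, z].
In Python, from bench import ctrl gives the robot as it stands.
- The arm moves only by the shell command python3 -m handwheel 'ROWS'. ROWS is JSON, a list of rows, each a list of 7 numbers: the turn, a rotation vector about the tool's x, y, z as a fraction of full scale, then the shift along the tool's x, y, z as a fraction of full scale, then the opening, from 0 (shut) to 1 (fully open). In form: [[rx, ry, rz, x, y, z, jaw], ...]. A call has exactly 8 rows; each row shifts and turns the commanded pose from where the row before left it, along the tool's axes as they then stand; what a row does not reach is not made up. Full scale, the value 1, is 300 mm for a shift and pi rad for a turn. A row lasts 1/10 s, in which the tool goes at most 50 mm and 8.59 degrees, less where a joint would pass 70% of its speed; a pose out of reach is approached as far as the arm can. A call with a number of a shift or a turn outside -1 to 1 is refused whole. A call with a gripper value outside its range is refused whole. The fingers move at their own pace and stop on an object; the grip force is fixed at half the most. Time passes only in rows, so rows that do not move let the fingers close, or fill a call up. It gives the time, the measured TCP pose, the force, the opening and the grip force at its end, in the units of the state.
- ctrl.get_obs(): the state, without advancing time (a new reading comes with each control period).
- ctrl.camera(name): name is "side" or "top" or "wrist"; returns the picture (400x640x3 uint8, blue, green, red); there is no depth.
- ctrl.camera_model(name): a dict with "camera_matrix" (3x3 intrinsics, pixels), "cam_to_world" (4x4, takes a point from camera to world coordinates). Camera axes: x right, y up, looking along -z (the intrinsics and any distortion apply to the point x, -y, -z); pixel columns grow to the right and rows downward; lengths in m; the calibration is good to about 2 mm. A picture is of the moment at which its call begins: read the wrist's pose just before it. camera_model takes no time and is no camera call; for the wrist camera it gives the pose at the moment of the call.
- ctrl.hand_in(): hands the job in; it is judged then, once.
The state is a dict: "time_s": time; "q": joint angles; "dq": joint speeds; "joint_efforts": joint torques, N m; "eef_pos": TCP position; "eef_rot": TCP orientation; "wrist_force": force on the tool from outside, world axes, zero at the start; "torque": the same for the moment, N m; "opening": opening from 0.0 (shut) to 1.0 (fully open); "grasp_force": force on a finger pad.
Only numpy, scipy, OpenCV 4.12 (cv2) and the standard library are available. Lean on these libraries where they do the work, as an engineer would, in place of code of your own. Each camera call takes 0.05 s, during which the arm holds its last target. There are 200 camera calls.

### The job

Gather one guest's coffee things onto the long wooden tray on the sideboard: the cup without a handle upright on the round saucer, the square wooden sugar box squarely inside the square brass frame, the brass napkin ring over the upright post so that it lies flat on the base, and the sugar tongs lying flat in the long white rest. Leave the cup with the handle and the round wooden box standing where they are, and let go of everything at the end.

Things in the scene. Friction and masses are not known exactly. Their poses are not given: they have to be found in the camera images.
- cup: White ceramic coffee cup without a handle, round, open at the top, 54 mm across at the rim, 52 mm at 8 mm up, foot 44 mm across, 55 mm high, wall 3 mm, about 0.11 kg. To go on the saucer. Stands on the table; origin at the centre of its underside, z up. 
- sugar_box: Square box of light wood with a closed lid, 50 x 50 mm and 45 mm high, plus a round knob 14 mm across and 10 mm high on top; lid and box are one rigid piece, about 0.12 kg. To go in the square frame. Stands on the table; origin at the centre of its underside, z up. Sides parallel to its x and y axes.
- napkin_ring: Brass napkin ring standing with its hole upright: outside 46 mm, hole 34 mm across, 30 mm high, about 0.06 kg. To go over the post. Stands on the table; origin at the centre of its underside, z up. 
- tongs: Rigid steel sugar tongs lying flat, a narrow U 100 mm long (its x axis), 18 mm wide (y) and 14 mm high, two parallel legs closed at the bow (-x end); does not flex noticeably when pinched across the middle; about 0.05 kg. To go in the long rest, either way round. Origin at mid-length and mid-width of the underside, z up.
- handled_cup: Look-alike that stays: white ceramic cup of the same size as the other (54 mm across, 55 mm high) but with a loop handle reaching 50 mm from the cup's axis along its +y. Stands on the table; origin at the centre of its underside, z up. 
- round_box: Look-alike that stays: round box of light wood with a knob, 52 mm across, 45 mm high plus the 10 mm knob. Stands on the table; origin at the centre of its underside, z up. 
- saucer: Round white ceramic saucer on the tray, place for the cup: 80 mm across the rim, 11 mm high, inner floor flat, about 60 mm across, 4 mm above its underside. Fixed on the tray floor; origin at the centre of its underside, z up, x across the tray, y along it. The tray: 155 x 470 mm, rim 20 mm high, a handle 38 mm high at each end; its four places stand in a row 105 mm apart, in any sequence.
- square_frame: Square brass frame on the tray, place for the sugar box: 80 x 80 mm outside, 68 x 68 mm inside, 14 mm high, inner floor 4 mm above its underside. Fixed on the tray floor; origin at the centre of its underside, z up, x across the tray, y along it.
- ring_post: Light-wood stand on the tray, place for the napkin ring: a round base 72 mm across and 4 mm thick with an upright post 16 mm thick, tapered at the top, its tip 30 mm above the underside. Fixed on the tray floor; origin at the centre of its underside, z up, x across the tray, y along it.
- tongs_rest: Long white ceramic rest on the tray, place for the tongs: 136 mm (x) by 48 mm, floor 4 mm above its underside; a U-shaped wall 14 mm high at each end encloses the tongs' ends (inside 124 x 36 mm); no side walls along the middle 64 mm, so fingers fit there. Fixed on the tray floor; origin at the centre of its underside, z up, x across the tray, y along it.
Not all that is in view belongs to the job. Several things have the shape of the tongs; the one meant has the colours described above.

How it is judged:
At the end, for the whole second after the job is handed in: Each flat on its own seat (under 4 mm off it, tilt < 0.12 rad), still: cup on saucer and box in frame within 13 mm of centre (box square within 0.35 rad), ring over post within 12 mm, tongs in rest within 17 mm and 0.3 rad. Handled cup and round box within 25 mm of their start (horizontal distance between cup and saucer below 0.013 m and z of cup in the frame of saucer below 0.008 m and angle between each of cup, sugar_box, napkin_ring, tongs's own z axis and vertical below 0.12 rad and linear speed of each of cup, sugar_box, napkin_ring, tongs below 0.02 m/s and horizontal distance between sugar_box and square_frame below 0.013 m and z of sugar_box in the frame of square_frame below 0.008 m and (angle between the x axis of sugar_box and the x axis of square_frame, either way round below 0.35 rad or angle between the x axis of sugar_box and the y axis of square_frame, either way round below 0.35 rad) and horizontal distance between napkin_ring and ring_post below 0.012 m and z of napkin_ring in the frame of ring_post below 0.008 m and horizontal distance between tongs and tongs_rest below 0.017 m and z of tongs in the frame of tongs_rest below 0.008 m and angle between the x axis of tongs and the x axis of tongs_rest, either way round below 0.3 rad and distance of each of handled_cup, round_box from where it was at the start of the episode below 0.025 m); the robot touches nothing.
It fails at once if the cup with the handle is knocked or carried more than 25 mm from its place (distance of handled_cup from where it was at the start of the episode above 0.025 m).
It fails at once if the round box is knocked or carried more than 25 mm from its place (distance of round_box from where it was at the start of the episode above 0.025 m).
It also fails if it takes over 109 s, if anything falls off the work surface, if the arm or the gripper's body presses on something with over 40 N, if the wrist force passes 120 N, or if a joint passes its speed limit or range.

## Working session

There is one attempt and no reset: what is moved stays moved. The work goes in short steps, Python scripts to look and compute and a shell command to move; the robot and the scene stay as the last step left them, time stands still between calls to the robot, and variables do not carry over. Pictures are saved under pics/ and viewed, at most 14 in all, crops included, and the job is handed in when it is done.

```bash
mkdir -p pics; ls; python3 - <<'E'
from bench import ctrl
import cv2,numpy as np
print(ctrl.tip_extent); o=ctrl.get_obs(); print(o)
for n in("side","top"):
    cv2.imwrite(f"pics/{n}0.png",ctrl.camera(n)); m=ctrl.camera_model(n); print(n,m)
print(ctrl.camera_model("wrist"))
E
```

```text
pics
0.011
{'time_s': 0.0, 'q': array([ 9.22711277e-01,  1.81498939e-01,  1.60801823e+00,  2.28640299e-05,
        1.35381199e+00, -2.06296556e-01]), 'dq': array([ 0.0007417 ,  0.00112882, -0.0020522 ,  0.00177412, -0.00028611,
        0.00026277]), 'joint_efforts': array([-1.71003771e-04, -4.44881094e+01, -3.51334262e+01, -3.60197037e-04,
        8.89750459e-03, -4.19850480e-06]), 'eef_pos': array([0.24548949, 0.5193665 , 0.24140288]), 'eef_rot': array([-3.69890783e-04,  2.19104557e-01,  9.75700999e-01, -7.85604048e-04]), 'wrist_force': array([ 0.36068915, -0.9101821 ,  0.88242513]), 'torque': array([0.04146372, 0.01998048, 0.02351259]), 'grasp_force': 0.0, 'opening': 0.9969958512093087}
side {'camera_matrix': array([[506.74477604,   0.        , 323.73259617],
       [  0.        , 506.74477604, 199.8126248 ],
       [  0.        ,   0.        ,   1.        ]]), 'cam_to_world': array([[ 0.94778943,  0.17313427, -0.26780536,  0.21846551],
       [-0.3188241 ,  0.49651769, -0.80735456, -0.99107764],
       [-0.00681064,  0.85058492,  0.5257936 ,  0.6898583 ],
       [ 0.        ,  0. 
[... 307 characters left out ...]
3002,  0.01329038, -0.01277863,  0.00503792],
       [-0.01110161,  0.11938859,  0.99278554,  1.35919172],
       [ 0.        ,  0.        ,  0.        ,  1.        ]])}
{'camera_matrix': array([[292.64947401,   0.        , 326.34873302],
       [  0.        , 292.64947401, 199.22431055],
       [  0.        ,   0.        ,   1.        ]]), 'cam_to_world': array([[ 4.27877340e-01, -8.59673784e-01, -2.79073408e-01,
         1.74022736e-01],
       [ 9.03836454e-01,  4.06695784e-01,  1.32959405e-01,
         5.52993086e-01],
       [-8.03736346e-04, -3.09127036e-01,  9.51020415e-01,
         3.73064763e-01],
       [ 0.00000000e+00,  0.00000000e+00,  0.00000000e+00,
         1.00000000e+00]])}
```

View pics/top0.png

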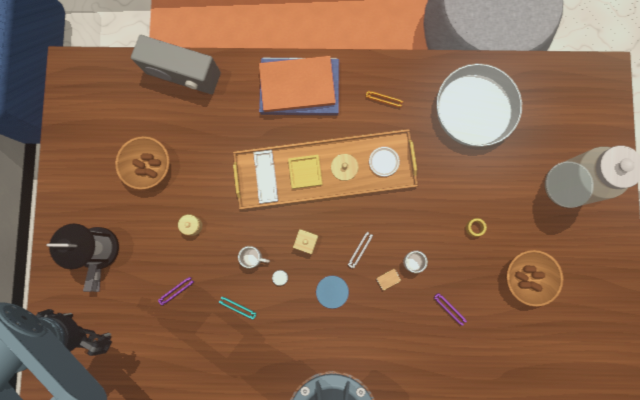

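View pics/side0.png

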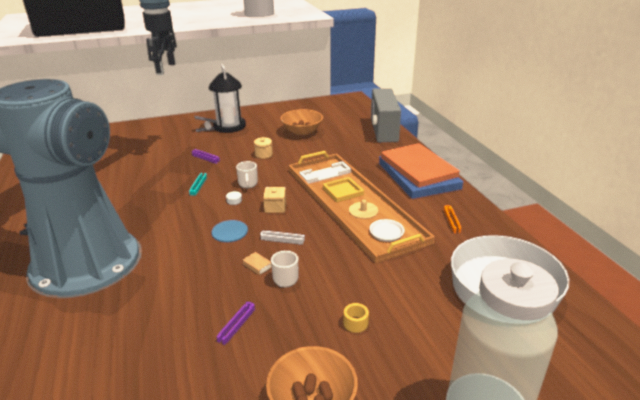

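The steel tongs candidates by pixel in the top view are: white/steel (360,250), purple (176,291) and (450,309), teal (238,308), and orange (384,99). Only (360,250) is steel. The cup without a handle is at (416,262) and the handled one at (250,258). The square box is at (305,242), the round box at (189,225) and the ring at (478,228). The tray runs rest (265,177), frame (305,172), post (344,167), saucer (384,161). I'll confirm this in a crop and measure.

```bash
cat > h.py <<'E'
from bench import ctrl
import cv2,numpy as np
def cast(m,uv,z):
    K,T=m["camera_matrix"],m["cam_to_world"]
    d=np.linalg.inv(K)@np.array([uv[0],uv[1],1.]); d=T[:3,:3]@np.array([d[0],-d[1],-d[2]]); o=T[:3,3]
    return (o+d*(z-o[2])/d[2])
def proj(m,p):
    T=m["cam_to_world"]; c=T[:3,:3].T@(np.asarray(p)-T[:3,3]); q=m["camera_matrix"]@np.array([c[0],-c[1],-c[2]]); return q[:2]/q[2]
def blobs(mask,amin=60):
    return [c for c in cv2.findContours(mask,cv2.RETR_EXTERNAL,cv2.CHAIN_APPROX_NONE)[0] if cv2.contourArea(c)>amin]
def metric(m,c,z):  # contour -> plan view points, min-area rect
    p=np.array([cast(m,q,z)[:2] for q in c.reshape(-1,2)],np.float32)
    (x,y),(w,h),a=cv2.minAreaRect(p*1000); return x/1000,y/1000,w,h,a
E
python3 - <<'E'
from h import *
im=cv2.imread("pics/top0.png"); m=ctrl.camera_model("top")
cv2.imwrite("pics/crop0.png",cv2.resize(im[120:330,225:495],None,fx=2.9,fy=2.8,interpolation=cv2.INTER_CUBIC))
hsv=cv2.cvtColor(im,cv2.COLOR_BGR2HSV)
roi=np.zeros(im.shape[:2],np.uint8); roi[120:330,150:500]=255
white=cv2.inRange(hsv,(0,0,120),(179,70,255))&roi
yel=cv2.inRange(hsv,(18,70,120),(35,255,255))&roi
for nm,mk in(("white",white),("yellow",yel)):
  for c in blobs(mk,40):
    u=c.reshape(-1,2).mean(0); z={"white":.014}.get(nm,.03)
    print(nm,u.round(),np.round(metric(m,c,z),3))
E
```

```text
white [280. 277.] [ 0.349  0.139 38.213 38.748  0.869]
white [415. 261.] [ 0.395 -0.211 53.737 59.291  0.828]
white [252. 257.] [ 0.404  0.211 57.32  76.189 19.215]
white [360. 250.] [ 4.23000e-01 -6.70000e-02  2.05350e+01  1.01634e+02  6.03970e+01]
white [265. 176.] [  0.613   0.183 140.018  51.1     8.028]
white [384. 161.] [ 0.656 -0.129 78.696 77.557 45.034]
white [473. 130.] [  0.735  -0.355  70.524 159.037   0.664]
yellow [305. 241.] [ 0.442  0.074 52.208 51.998 71.507]
yellow [476. 227.] [ 0.486 -0.365 46.277 47.884 44.896]
yellow [188. 224.] [ 0.482  0.376 53.93  53.971 46.804]
yellow [236. 180.] [ 0.6    0.257 93.45   9.488  8.266]
yellow [344. 167.] [ 6.3700e-01 -2.5000e-02  6.8786e+01  7.0328e+01  7.4000e-01]
yellow [305. 171.] [6.2400e-01 7.8000e-02 8.2858e+01 8.2947e+01 8.3560e+00]
yellow [413. 157.] [ 0.665 -0.204 93.902  9.54   8.45 ]
```

View pics/crop0.png

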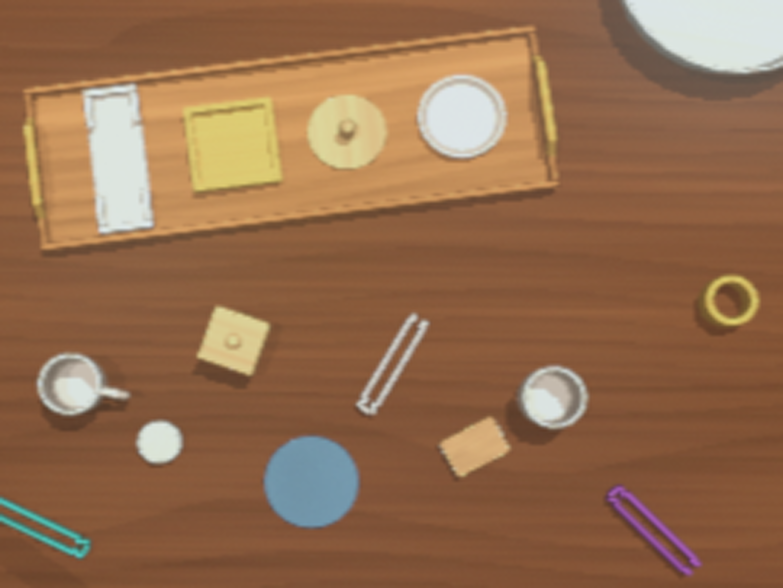

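The crop confirms the choices. The steel tongs are at crop (393,363), the cup without a handle at (553,398), the handled cup at (70,384), and the square box at (233,341). Next come the refined positions and the first plan.

```bash
cat >> h.py <<'E'
def plan(x,y,z,jaw):
    """print shift/turn to target; jaw axis angle in deg (mod 180)"""
    from scipy.spatial.transform import Rotation as R
    o=ctrl.get_obs(); w,a,b,c=o["eef_rot"]; M=R.from_quat([a,b,c,w]).as_matrix()
    d=M.T@(np.array([x,y,z])-o["eef_pos"]); cur=np.degrees(np.arctan2(M[1,1],M[0,1]))
    t=(jaw-cur+90)%180-90
    T=np.radians(jaw if abs((jaw-cur+180)%360-180)<90 else jaw+180)
    dw=np.array([x,y])-o["eef_pos"][:2]; yv=np.array([np.cos(T),np.sin(T)]); xv=np.array([-yv[1],yv[0]])
    xv = xv if np.dot(xv,M[:2,0])*1>0 or abs(t)>80 else -xv
    print("t %.1f pos %s jaw %.1f tilt %.3f q6 %.2f"%(o["time_s"],o["eef_pos"].round(4),cur,np.hypot(M[0,2],M[1,2]),o["q"][5]))
    print("shift now-axes units",(d/.3).round(3),"| after turn xy",((dw@xv)/.3).round(3),((dw@yv)/.3).round(3),"| rz units %.3f (%.1fdeg)"%(-t/180,t))
E
python3 - <<'E'
from h import *
im=cv2.imread("pics/top0.png"); m=ctrl.camera_model("top"); s=cv2.imread("pics/side0.png"); ms=ctrl.camera_model("side")
hsv=cv2.cvtColor(im,cv2.COLOR_BGR2HSV)
white=cv2.inRange(hsv,(0,0,120),(179,70,255)); yel=cv2.inRange(hsv,(18,70,120),(35,255,255))
Z={"cup":(white,(415,261),.055),"tongs":(white,(360,250),.012),"rest":(white,(265,176),.018),"saucer":(white,(384,161),.015),
"box":(yel,(305,241),.045),"ring":(yel,(476,227),.03),"post":(yel,(344,167),.01),"frame":(yel,(305,171),.018),"rbox":(yel,(188,224),.045),"hcup":(white,(252,257),.055)}
for n,(mk,uv,z) in Z.items():
    c=min(blobs(mk,40),key=lambda c:np.hypot(*(c.reshape(-1,2).mean(0)-uv)))
    r=metric(m,c,z); print(n,np.round(r,3),"side px",proj(ms,(r[0],r[1],z)).round())
plan(.423,-.067,.10,60.4)
E
```

```text
cup [ 0.395 -0.204 52.099 57.484  0.828] side px [284. 259.]
tongs [ 4.23000e-01 -6.70000e-02  2.05650e+01  1.01785e+02  6.03970e+01] side px [281. 236.]
rest [  0.612   0.182 139.602  50.949   8.028] side px [325. 171.]
saucer [ 0.656 -0.129 78.637 77.499 45.034] side px [386. 230.]
box [ 0.442  0.073 51.619 51.411 71.507] side px [274. 192.]
ring [ 0.486 -0.365 46.277 47.884 44.896] side px [356. 312.]
post [ 6.4000e-01 -2.5000e-02  6.9821e+01  7.1386e+01  7.4000e-01] side px [363. 210.]
frame [6.2700e-01 7.9000e-02 8.3606e+01 8.3696e+01 8.3560e+00] side px [343. 188.]
rbox [ 0.48   0.372 53.321 53.362 46.804] side px [263. 142.]
hcup [ 0.404  0.205 55.573 73.867 19.215] side px [248. 167.]
t 0.1 pos [0.2455 0.5194 0.2415] jaw 64.7 tilt 0.002 q6 -0.21
shift now-axes units [-1.371 -1.513  0.473] | after turn xy -1.48 -1.407 | rz units 0.024 (-4.3deg)
```

```bash
python3 -m handwheel '[[0,0,0,-0.086,-0.095,0,1],[0,0,0,-0.086,-0.095,0,1],[0,0,0,-0.086,-0.095,0,1],[0,0,0,-0.086,-0.095,0,1],[0,0,0,-0.086,-0.095,0,1],[0,0,0,-0.086,-0.095,0,1],[0,0,0,-0.086,-0.095,0,1],[0,0,0,-0.086,-0.095,0,1]]'
python3 -m handwheel '[[0,0,0,-0.086,-0.095,0,1],[0,0,0,-0.086,-0.095,0,1],[0,0,0,-0.086,-0.095,0,1],[0,0,0,-0.086,-0.095,0,1],[0,0,0,-0.086,-0.095,0,1],[0,0,0,-0.086,-0.095,0,1],[0,0,0,-0.086,-0.095,0,1],[0.0,0,0.024,0,0,0.1,1]]'
python3 - <<'E'
from h import *
m=ctrl.camera_model("wrist"); im=ctrl.camera("wrist"); cv2.imwrite("pics/w1.png",im)
plan(.423,-.067,.10,60.4); print(proj(m,(.423,-.067,.014)))
E
```

```text
time_s: 0.9
eef_pos: [0.3348, 0.224, 0.2421]
eef_rot: [-0.0, 0.219, 0.976, -0.0]
wrist_force: [0.4, 0.3, 0.4]
opening: 1.0
grasp_force: 0.0
time_s: 1.7
eef_pos: [0.4165, -0.037, 0.2154]
eef_rot: [0.004, 0.258, 0.966, -0.001]
wrist_force: [0.6, -0.9, -1.3]
opening: 0.999
grasp_force: 0.0
t 1.8 pos [ 0.4117 -0.0338  0.2083] jaw 59.8 tilt 0.004 q6 -1.41
shift now-axes units [-0.089 -0.077  0.361] | after turn xy -0.087 -0.078 | rz units -0.004 (0.6deg)
[307.25764596 190.72072204]
```

View pics/w1.png

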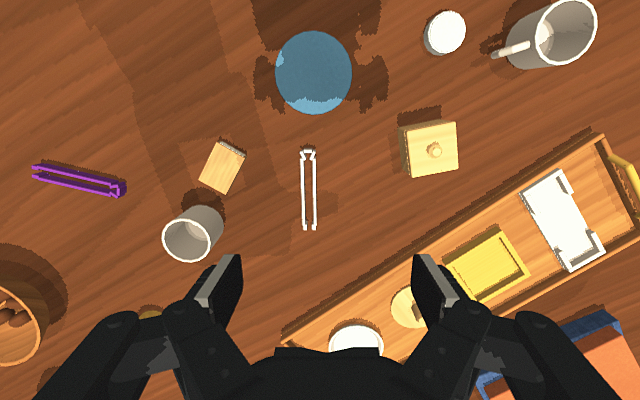

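The wrist view shows the tongs at (308,188), where the prediction was (307,191), and aligned with the jaws. I'll descend and grasp.

```bash
python3 -m handwheel '[[0,0,-0.002,-0.044,-0.039,0.09,1],[0,0,-0.002,-0.043,-0.039,0.09,1],[0,0,0,0,0,0.1,0.6],[0,0,0,0,0,0.1,0.5],[0,0,0,0,0,0.1,0.5],[0,0,0,0,0,0,0.5],[0,0,0,0,0,0,0.5],[0,0,0,0,0,0,0.5]]'
python3 - <<'E'
from h import *
plan(.423,-.067,.014,60.4)
E
```

```text
time_s: 2.55
eef_pos: [0.4252, -0.0655, 0.0699]
eef_rot: [0.001, 0.249, 0.968, -0.0]
wrist_force: [0.6, 0.3, -0.4]
opening: 0.501
grasp_force: 0.0
t 2.5 pos [ 0.4252 -0.0655  0.0699] jaw 61.1 tilt 0.002 q6 -1.50
shift now-axes units [ 0.005 -0.008  0.186] | after turn xy 0.004 -0.008 | rz units 0.004 (-0.7deg)
```

```bash
python3 -m handwheel '[[0,0,0.004,0.005,-0.008,0.05,0.5],[0,0,0,0,0,0.05,0.5],[0,0,0,0,0,0.05,0.5],[0,0,0,0,0,0.036,0.5],[0,0,0,0,0,0,0.5],[0,0,0,0,0,0,0],[0,0,0,0,0,0,0],[0,0,0,0,0,0,0]]'
python3 -m handwheel '[[0,0,0,0,0,0,0],[0,0,0,0,0,0,0],[0,0,0,0,0,0,0],[0,0,0,0,0,-0.05,0],[0,0,0,0,0,-0.1,0],[0,0,0,0,0,-0.1,0],[0,0,0,0,0,-0.1,0],[0,0,0,0,0,0,0]]'
python3 - <<'E'
from h import *
plan(.612,.182,.1,98.2)
E
```

```text
time_s: 3.35
eef_pos: [0.4226, -0.067, 0.0136]
eef_rot: [0.001, 0.256, 0.967, -0.0]
wrist_force: [-2.2, 1.1, 6.4]
opening: 0.189
grasp_force: 59.3
time_s: 4.15
eef_pos: [0.4248, -0.068, 0.122]
eef_rot: [0.004, 0.256, 0.967, -0.001]
wrist_force: [0.6, -0.3, -0.1]
opening: 0.19
grasp_force: 58.6
t 4.2 pos [ 0.4248 -0.068   0.122 ] jaw 60.4 tilt 0.009 q6 -1.49
shift now-axes units [-0.13   1.033  0.075] | after turn xy -0.737 0.736 | rz units -0.210 (37.8deg)
```

```bash
python3 -m handwheel '[[0,0,-0.042,0,0,0,0],[0,0,-0.042,0,0,0,0],[0,0,-0.042,0,0,0,0],[0,0,-0.042,0,0,0,0],[0,0,-0.042,0,0,0,0],[0,0,0,-0.092,0.092,0,0],[0,0,0,-0.092,0.092,0,0],[0,0,0,-0.092,0.092,0,0]]'
python3 -m handwheel '[[0,0,0,-0.092,0.092,0,0],[0,0,0,-0.092,0.092,0,0],[0,0,0,-0.092,0.092,0,0],[0,0,0,-0.092,0.092,0,0],[0,0,0,-0.092,0.092,0,0],[0,0,0,0,0,0,0],[0,0,0,0,0,0,0],[0,0,0,0,0,0,0]]'
python3 - <<'E'
from h import *
plan(.612,.182,.026,98.2)
m=ctrl.camera_model("wrist"); im=ctrl.camera("wrist"); cv2.imwrite("pics/w2.png",im)
print(proj(m,(.612,.182,.01)),proj(m,(.627,.079,.018)),proj(m,(.480,.372,.045)))
E
```

```text
time_s: 4.95
eef_pos: [0.4923, 0.028, 0.117]
eef_rot: [-0.0, -0.071, 0.998, 0.0]
wrist_force: [0.7, -1.4, -0.1]
opening: 0.19
grasp_force: 58.7
time_s: 5.75
eef_pos: [0.6079, 0.1826, 0.1166]
eef_rot: [-0.001, -0.071, 0.997, -0.0]
wrist_force: [0.3, 0.1, -0.8]
opening: 0.19
grasp_force: 58.7
t 5.8 pos [0.6079 0.1826 0.1166] jaw 98.2 tilt 0.002 q6 -1.61
shift now-axes units [-0.014 -0.004  0.302] | after turn xy -0.013 -0.004 | rz units -0.000 (0.0deg)
[325.43173776 205.74725854] [200.95232176 209.22265894] [648.50712726  70.42135815]
```

View pics/w2.png

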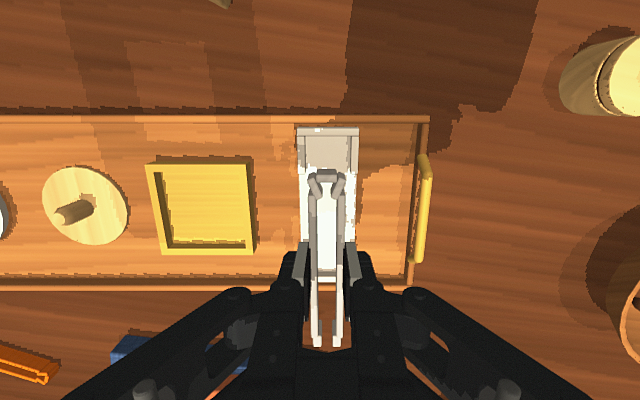

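The wrist view shows the tongs centred over the rest at column 326, and the frame at (203,207) against a predicted (201,209). I'll lower them.

```bash
python3 -m handwheel '[[0,0,0,-0.013,-0.004,0.06,0],[0,0,0,0,0,0.07,0],[0,0,0,0,0,0.07,0],[0,0,0,0,0,0.05,0],[0,0,0,0,0,0.03,0],[0,0,0,0,0,0.022,0],[0,0,0,0,0,0,0],[0,0,0,0,0,0,0]]'
python3 - <<'E'
from h import *
plan(.612,.182,.024,98.2); print(ctrl.get_obs()["wrist_force"])
E
```

```text
time_s: 6.6
eef_pos: [0.6134, 0.1826, 0.0276]
eef_rot: [0.001, -0.071, 0.997, 0.0]
wrist_force: [0.2, 1.0, -0.5]
opening: 0.19
grasp_force: 58.7
t 6.6 pos [0.6134 0.1826 0.0276] jaw 98.2 tilt 0.001 q6 -1.61
shift now-axes units [ 0.005 -0.001  0.012] | after turn xy 0.005 -0.001 | rz units -0.000 (0.0deg)
[ 0.18063694  0.95345177 -0.54015472]
```

```bash
python3 -m handwheel '[[0,0,0,0.005,0,0.005,0],[0,0,0,0,0,0.005,0],[0,0,0,0,0,0.005,0],[0,0,0,0,0,0,0],[0,0,0,0,0,0,0],[0,0,0,0,0,0,0],[0,0,0,0,0,0,0],[0,0,0,0,0,0,0]]'
```

```text
time_s: 7.4
eef_pos: [0.6117, 0.1825, 0.0237]
eef_rot: [0.0, -0.071, 0.997, -0.0]
wrist_force: [-3.1, -1.4, 7.7]
opening: 0.186
grasp_force: 59.7
```

```bash
python3 -m handwheel '[[0,0,0,0,0,0,0.5],[0,0,0,0,0,0,0.5],[0,0,0,0,0,0,0.5],[0,0,0,0,0,0,0.5],[0,0,0,0,0,-0.08,0.5],[0,0,0,0,0,-0.12,0.5],[0,0,0.037,0,0,-0.12,1],[0,0,0.037,0,0,-0.06,1]]'
python3 -m handwheel '[[0,0,0.037,0,0,0,1],[0,0,0.037,0,0,0,1],[0,0,0,0,0,0,1],[0,0,0,0,0,0,1],[0,0,0,0,0,0,1],[0,0,0,0,0,0,1],[0,0,0,0,0,0,1],[0,0,0,0,0,0,1]]'
python3 - <<'E'
from h import *
plan(.442,.073,.10,71.5)
m=ctrl.camera_model("wrist"); im=ctrl.camera("wrist"); cv2.imwrite("pics/w3.png",im)
E
```

```text
time_s: 8.2
eef_pos: [0.6131, 0.1826, 0.1401]
eef_rot: [0.002, 0.047, 0.999, 0.0]
wrist_force: [1.1, -0.6, 0.6]
opening: 0.823
grasp_force: 0.0
time_s: 9.0
eef_pos: [0.6114, 0.1824, 0.1363]
eef_rot: [-0.0, 0.16, 0.987, 0.0]
wrist_force: [0.3, 0.1, 0.8]
opening: 1.001
grasp_force: 0.0
t 9.0 pos [0.6114 0.1824 0.1363] jaw 71.6 tilt 0.000 q6 -1.14
shift now-axes units [ 0.42  -0.525  0.121] | after turn xy 0.42 -0.525 | rz units 0.000 (-0.1deg)
```

View pics/w3.png

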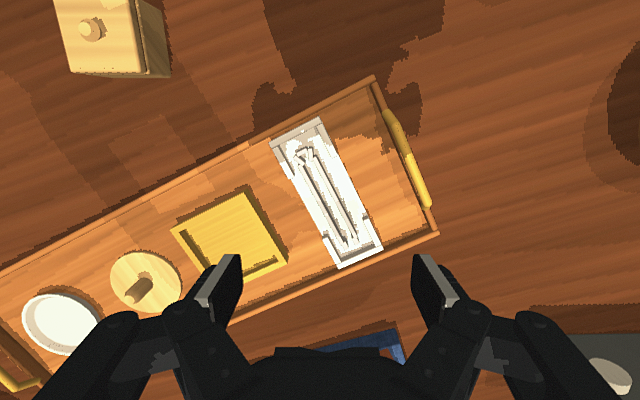

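The tongs lie inside the rest at (328,195). The box comes next.

```bash
python3 -m handwheel '[[0,0,0,0.07,-0.0875,0,1],[0,0,0,0.07,-0.0875,0,1],[0,0,0,0.07,-0.0875,0,1],[0,0,0,0.07,-0.0875,0,1],[0,0,0,0.07,-0.0875,0,1],[0,0,0,0.07,-0.0875,0,1],[0,0,0,0,0,0.06,1],[0,0,0,0,0,0,1]]'
python3 - <<'E'
from h import *
plan(.442,.073,.030,71.5)
m=ctrl.camera_model("wrist"); im=ctrl.camera("wrist")
hsv=cv2.cvtColor(im,cv2.COLOR_BGR2HSV); y=cv2.inRange(hsv,(15,70,150),(35,200,255))
for c in blobs(y,400): print(c.reshape(-1,2).mean(0).round(),np.round(metric(m,c,.045),3))
E
```

```text
time_s: 9.85
eef_pos: [0.4403, 0.0726, 0.1173]
eef_rot: [-0.001, 0.161, 0.987, -0.0]
wrist_force: [0.5, 0.6, 0.8]
opening: 0.997
grasp_force: 0.0
t 9.8 pos [0.4403 0.0726 0.1173] jaw 71.5 tilt 0.002 q6 -1.35
shift now-axes units [-0.006  0.003  0.291] | after turn xy -0.005 0.003 | rz units -0.000 (0.0deg)
[394. 344.] [ 0.579  0.091 35.628 49.22   8.99 ]
[362. 325.] [5.54000e-01 5.90000e-02 4.43860e+01 1.20023e+02 6.69100e+00]
[531. 286.] [ 0.56   0.209 68.839 38.87   7.551]
[577. 302.] [  0.576   0.244 124.338  15.645   8.154]
[506. 257.] [ 0.519  0.193  9.711 80.003  7.909]
[329. 208.] [ 0.438  0.076 49.461 57.765 71.509]
[ 51. 178.] [ 0.352 -0.108 30.986 45.993 28.734]
```

```bash
python3 -m handwheel '[[0,0,0,-0.005,0.003,0.06,1],[0,0,0,0,0,0.08,1],[0,0,0,0,0,0.08,1],[0,0,0,0,0,0.07,1],[0,0,0,0,0,0,1],[0,0,0,0,0,0,0.4],[0,0,0,0,0,0,0],[0,0,0,0,0,0,0]]'
python3 -m handwheel '[[0,0,0,0,0,0,0],[0,0,0,0,0,0,0],[0,0,0,0,0,0,0],[0,0,0,0,0,-0.04,0],[0,0,0,0,0,-0.1,0],[0,0,-0.037,0,0,-0.12,0],[0,0,-0.037,0,0,-0.06,0],[0,0,-0.037,0,0,0,0]]'
python3 - <<'E'
from h import *
plan(.627,.079,.1,98.2)
E
```

```text
time_s: 10.7
eef_pos: [0.4453, 0.0733, 0.0331]
eef_rot: [0.002, 0.16, 0.987, 0.0]
wrist_force: [-1.2, -0.3, -0.7]
opening: 0.569
grasp_force: 62.0
time_s: 11.5
eef_pos: [0.4461, 0.0732, 0.1316]
eef_rot: [0.004, -0.016, 1.0, -0.0]
wrist_force: [1.0, -0.0, -2.2]
opening: 0.569
grasp_force: 62.4
t 11.5 pos [0.4461 0.0732 0.1316] jaw 91.8 tilt 0.007 q6 -1.70
shift now-axes units [-0.603  0.001  0.11 ] | after turn xy -0.6 -0.067 | rz units -0.036 (6.4deg)
```

```bash
python3 -m handwheel '[[0,0,-0.036,0,0,0,0],[0,0,0,-0.1,-0.011,0,0],[0,0,0,-0.1,-0.011,0,0],[0,0,0,-0.1,-0.011,0,0],[0,0,0,-0.1,-0.011,0,0],[0,0,0,-0.1,-0.011,0,0],[0,0,0,-0.1,-0.011,0,0],[0,0,0,0,0,0.1,0]]'
python3 - <<'E'
from h import *
plan(.627,.079,.044,98.2)
m=ctrl.camera_model("wrist"); im=ctrl.camera("wrist"); cv2.imwrite("pics/w4.png",im); print(proj(m,(.627,.079,.01)))
E
```

```text
time_s: 12.3
eef_pos: [0.632, 0.0782, 0.1033]
eef_rot: [0.007, -0.07, 0.998, -0.001]
wrist_force: [0.5, -0.7, -0.8]
opening: 0.572
grasp_force: 62.4
t 12.3 pos [0.632  0.0782 0.1033] jaw 98.0 tilt 0.013 q6 -1.77
shift now-axes units [0.019 0.005 0.197] | after turn xy 0.016 0.005 | rz units -0.001 (0.2deg)
[329.00449968 199.31046345]
```

View pics/w4.png

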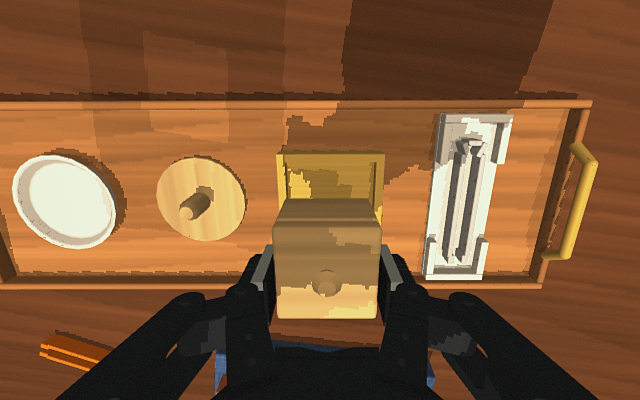

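The held box at (328,258) is lined up with the frame at (330,199). I'll lower it.

```bash
python3 -m handwheel '[[0,0,0,0.012,0.005,0.05,0],[0,0,0,0,0,0.06,0],[0,0,0,0,0,0.05,0],[0,0,0,0,0,0.03,0],[0,0,0,0,0,0,0],[0,0,0,0,0,0,0],[0,0,0,0,0,0,0],[0,0,0,0,0,0,0]]'
python3 - <<'E'
from h import *
plan(.627,.079,.042,98.2)
E
```

```text
time_s: 13.15
eef_pos: [0.626, 0.0805, 0.0451]
eef_rot: [0.006, -0.07, 0.998, 0.0]
wrist_force: [8.2, 4.1, 8.4]
opening: 0.573
grasp_force: 69.7
t 13.2 pos [0.626  0.0805 0.0451] jaw 98.0 tilt 0.012 q6 -1.77
shift now-axes units [-0.002 -0.005  0.01 ] | after turn xy -0.003 -0.005 | rz units -0.001 (0.2deg)
```

```bash
python3 -m handwheel '[[0,0,0,0,0,0.003,0],[0,0,0,0,0,0,0.9],[0,0,0,0,0,0,0.9],[0,0,0,0,0,0,0.9],[0,0,0,0,0,0,0.9],[0,0,0,0,0,-0.08,0.9],[0,0,0,0,0,-0.13,0.9],[0,0,0,0,0,-0.1,0.9]]'
python3 - <<'E'
from h import *
plan(.395,-.204,.15,98.2)
im=ctrl.camera("wrist"); cv2.imwrite("pics/w5.png",im)
E
```

```text
time_s: 13.95
eef_pos: [0.6207, 0.0796, 0.1335]
eef_rot: [-0.0, -0.07, 0.998, 0.0]
wrist_force: [0.8, 0.3, -0.1]
opening: 0.898
grasp_force: 0.0
t 13.9 pos [0.6207 0.0796 0.1335] jaw 98.0 tilt 0.001 q6 -1.77
shift now-axes units [ 0.876 -0.832 -0.054] | after turn xy 0.879 -0.828 | rz units -0.001 (0.2deg)
```

View pics/w5.png

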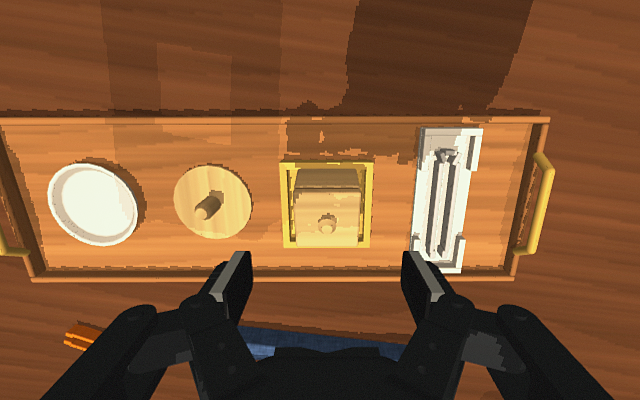

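The box sits inside the frame at (328,210). The cup is next.

```bash
python3 -m handwheel '[[0,0,0,0.11,-0.1035,0,1],[0,0,0,0.11,-0.1035,0,1],[0,0,0,0.11,-0.1035,0,1],[0,0,0,0.11,-0.1035,0,1],[0,0,0,0.11,-0.1035,0,1],[0,0,0,0.11,-0.1035,0,1],[0,0,0,0.11,-0.1035,0,1],[0,0,0,0.11,-0.1035,0,1]]'
python3 -m handwheel '[[0,0,0,0,0,0,1],[0,0,0,0,0,0,1],[0,0,0,0,0,0,1],[0,0,0,0,0,0,1],[0,0,0,0,0,0,1],[0,0,0,0,0,0,1],[0,0,0,0,0,0,1],[0,0,0,0,0,0,1]]'
python3 - <<'E'
from h import *
plan(.395,-.204,.034,98.2)
m=ctrl.camera_model("wrist"); im=ctrl.camera("wrist"); cv2.imwrite("pics/w6.png",im); print(proj(m,(.395,-.204,.055)))
im=ctrl.camera("top"); hsv=cv2.cvtColor(im,cv2.COLOR_BGR2HSV); m=ctrl.camera_model("top")
E
```

```text
time_s: 14.8
eef_pos: [0.3925, -0.2039, 0.1323]
eef_rot: [-0.0, -0.07, 0.998, 0.0]
wrist_force: [1.0, -0.7, -0.1]
opening: 0.997
grasp_force: 0.0
time_s: 15.6
eef_pos: [0.3942, -0.2027, 0.1325]
eef_rot: [0.0, -0.07, 0.998, 0.0]
wrist_force: [-0.3, 0.3, 0.3]
opening: 1.006
grasp_force: 0.0
t 15.6 pos [ 0.3942 -0.2027  0.1325] jaw 98.0 tilt 0.000 q6 -2.45
shift now-axes units [-0.002 -0.005  0.328] | after turn xy -0.002 -0.005 | rz units -0.001 (0.2deg)
[325.08872269 214.02921315]
```

View pics/w6.png

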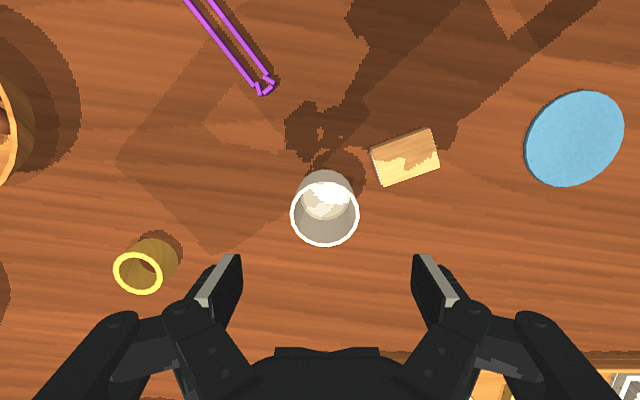

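The cup's rim centre is at (325,215), where the prediction was (325,214). I'll grasp it.

```bash
python3 -m handwheel '[[0,0,0,-0.002,-0.005,0.07,1],[0,0,0,0,0,0.09,1],[0,0,0,0,0,0.09,1],[0,0,0,0,0,0.06,1],[0,0,0,0,0,0.018,1],[0,0,0,0,0,0,1],[0,0,0,0,0,0,0],[0,0,0,0,0,0,0]]'
python3 -m handwheel '[[0,0,0,0,0,0,0],[0,0,0,0,0,0,0],[0,0,0,0,0,0,0],[0,0,0,0,0,0,0],[0,0,0,0,0,-0.05,0],[0,0,0,0,0,-0.1,0],[0,0,0,0,0,-0.1,0],[0,0,0,0,0,0,0]]'
python3 - <<'E'
from h import *
plan(.656,-.129,.044,98.2)
E
```

```text
time_s: 16.5
eef_pos: [0.3956, -0.2051, 0.0352]
eef_rot: [0.001, -0.07, 0.998, -0.001]
wrist_force: [0.3, -0.7, -0.1]
opening: 0.692
grasp_force: 0.0
time_s: 17.3
eef_pos: [0.3974, -0.2066, 0.1135]
eef_rot: [0.003, -0.07, 0.998, -0.003]
wrist_force: [0.6, -0.6, -0.8]
opening: 0.614
grasp_force: 63.1
t 17.3 pos [ 0.3974 -0.2066  0.1135] jaw 98.0 tilt 0.009 q6 -2.46
shift now-axes units [-0.888  0.138  0.236] | after turn xy -0.89 0.133 | rz units -0.001 (0.2deg)
```

```bash
python3 -m handwheel '[[0,0,0,-0.111,0.017,0,0],[0,0,0,-0.111,0.017,0,0],[0,0,0,-0.111,0.017,0,0],[0,0,0,-0.111,0.017,0,0],[0,0,0,-0.111,0.017,0,0],[0,0,0,-0.111,0.017,0,0],[0,0,0,-0.111,0.017,0,0],[0,0,0,-0.111,0.017,0,0]]'
python3 -m handwheel '[[0,0,0,0,0,0.05,0],[0,0,0,0,0,0.05,0],[0,0,0,0,0,0,0],[0,0,0,0,0,0,0],[0,0,0,0,0,0,0],[0,0,0,0,0,0,0],[0,0,0,0,0,0,0],[0,0,0,0,0,0,0]]'
python3 - <<'E'
from h import *
plan(.656,-.129,.044,98.2)
m=ctrl.camera_model("wrist"); im=ctrl.camera("wrist"); cv2.imwrite("pics/w7.png",im); print(proj(m,(.656,-.129,.01)))
E
```

```text
time_s: 18.1
eef_pos: [0.6538, -0.1262, 0.1082]
eef_rot: [-0.0, -0.07, 0.998, 0.0]
wrist_force: [-0.4, -0.1, -1.0]
opening: 0.617
grasp_force: 63.0
time_s: 18.9
eef_pos: [0.6531, -0.1272, 0.0797]
eef_rot: [0.0, -0.07, 0.998, -0.0]
wrist_force: [-0.9, 0.2, -0.4]
opening: 0.615
grasp_force: 63.0
t 18.9 pos [ 0.6531 -0.1272  0.0797] jaw 98.0 tilt 0.001 q6 -2.08
shift now-axes units [-0.009 -0.007  0.119] | after turn xy -0.009 -0.007 | rz units -0.001 (0.2deg)
[324.00016396 220.13393761]
```

View pics/w7.png

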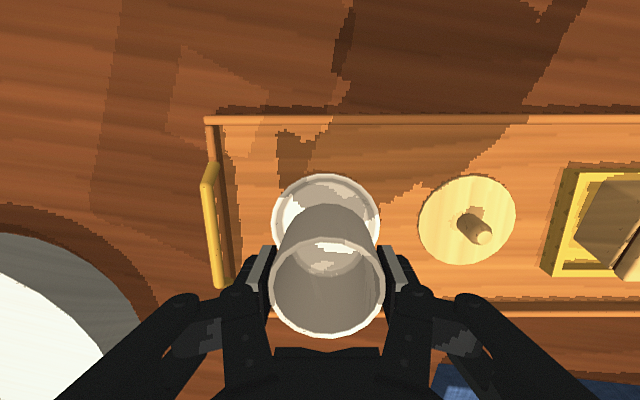

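The cup at column 327 is above the saucer at column 326. I'll lower it until it touches.

```bash
python3 -m handwheel '[[0,0,0,-0.009,-0.007,0.04,0],[0,0,0,0,0,0.04,0],[0,0,0,0,0,0.03,0],[0,0,0,0,0,0.008,0],[0,0,0,0,0,0.005,0],[0,0,0,0,0,0,0],[0,0,0,0,0,0,0],[0,0,0,0,0,0,0]]'
python3 - <<'E'
from h import *
plan(.656,-.129,.044,98.2)
E
```

```text
time_s: 19.75
eef_pos: [0.6559, -0.128, 0.0453]
eef_rot: [-0.001, -0.07, 0.998, 0.0]
wrist_force: [-13.0, 5.6, 27.3]
opening: 0.615
grasp_force: 65.1
t 19.8 pos [ 0.6559 -0.128   0.0453] jaw 98.0 tilt 0.001 q6 -2.08
shift now-axes units [-0.    -0.003  0.004] | after turn xy -0.0 -0.003 | rz units -0.001 (0.2deg)
```

```bash
python3 -m handwheel '[[0,0,0,0,0,-0.005,0],[0,0,0,0,0,0,0.95],[0,0,0,0,0,0,0.95],[0,0,0,0,0,0,0.95],[0,0,0,0,0,0,0.95],[0,0,0,0,0,-0.06,1],[0,0,0,0,0,-0.12,1],[0,0,0,0,0,-0.12,1]]'
python3 - <<'E'
from h import *
plan(.486,-.365,.15,98.2)
m=ctrl.camera_model("wrist"); im=ctrl.camera("wrist"); cv2.imwrite("pics/w8.png",im)
E
```

```text
time_s: 20.55
eef_pos: [0.6555, -0.1286, 0.135]
eef_rot: [-0.001, -0.07, 0.998, 0.0]
wrist_force: [1.5, -0.2, 0.8]
opening: 0.998
grasp_force: 0.0
t 20.6 pos [ 0.6555 -0.1286  0.135 ] jaw 98.0 tilt 0.001 q6 -2.08
shift now-axes units [ 0.669 -0.702 -0.05 ] | after turn xy 0.672 -0.7 | rz units -0.001 (0.2deg)
```

View pics/w8.png

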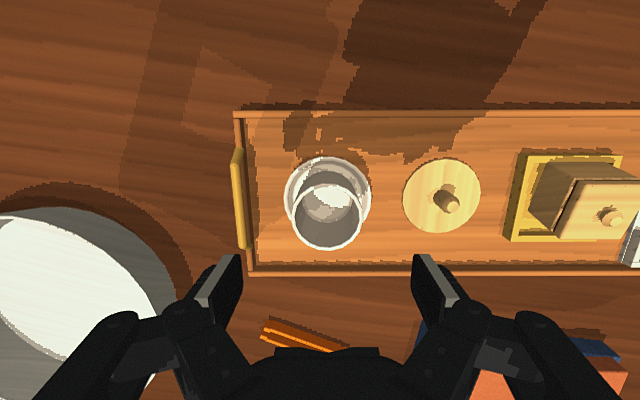

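The cup stands on the saucer at (328,205). The ring is last.

```bash
python3 -m handwheel '[[0,0,0,0.096,-0.1,0,1],[0,0,0,0.096,-0.1,0,1],[0,0,0,0.096,-0.1,0,1],[0,0,0,0.096,-0.1,0,1],[0,0,0,0.096,-0.1,0,1],[0,0,0,0.096,-0.1,0,1],[0,0,0,0.096,-0.1,0,1],[0,0,0,0,0,0,1]]'
python3 -m handwheel '[[0,0,0,0,0,0,1],[0,0,0,0,0,0,1],[0,0,0,0,0,0,1],[0,0,0,0,0,0,1],[0,0,0,0,0,0,1],[0,0,0,0,0,0,1],[0,0,0,0,0,0,1],[0,0,0,0,0,0,1]]'
python3 - <<'E'
from h import *
plan(.486,-.365,.022,98.2)
m=ctrl.camera_model("wrist"); im=ctrl.camera("wrist"); cv2.imwrite("pics/w9.png",im); print(proj(m,(.486,-.365,.03)))
E
```

```text
time_s: 21.4
eef_pos: [0.483, -0.3694, 0.1352]
eef_rot: [0.0, -0.067, 0.998, -0.002]
wrist_force: [0.2, -0.1, 0.0]
opening: 1.004
grasp_force: 0.0
time_s: 22.2
eef_pos: [0.4855, -0.3646, 0.1337]
eef_rot: [-0.0, -0.07, 0.998, 0.0]
wrist_force: [-0.2, -0.1, -0.5]
opening: 0.999
grasp_force: 0.0
t 22.2 pos [ 0.4855 -0.3646  0.1337] jaw 98.0 tilt 0.000 q6 -2.55
shift now-axes units [-0.002 -0.002  0.372] | after turn xy -0.001 -0.002 | rz units -0.001 (0.2deg)
[326.2283436  202.74259846]
```

View pics/w9.png

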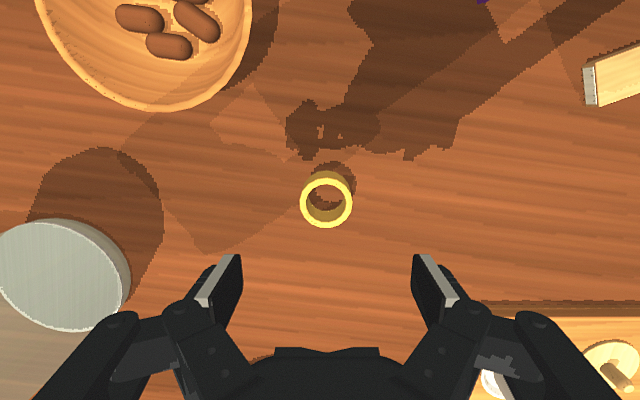

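The ring at (326,203) matches the prediction.

```bash
python3 -m handwheel '[[0,0,0,-0.002,-0.002,0.07,1],[0,0,0,0,0,0.1,1],[0,0,0,0,0,0.1,1],[0,0,0,0,0,0.07,1],[0,0,0,0,0,0.032,1],[0,0,0,0,0,0,1],[0,0,0,0,0,0,0],[0,0,0,0,0,0,0]]'
python3 -m handwheel '[[0,0,0,0,0,0,0],[0,0,0,0,0,0,0],[0,0,0,0,0,0,0],[0,0,0,0,0,0,0],[0,0,0,0,0,-0.05,0],[0,0,0,0,0,-0.12,0],[0,0,0,0,0,-0.12,0],[0,0,0,0,0,-0.1,0]]'
python3 - <<'E'
from h import *
plan(.640,-.025,.06,98.2)
E
```

```text
time_s: 23.05
eef_pos: [0.487, -0.3661, 0.0237]
eef_rot: [0.001, -0.07, 0.998, -0.001]
wrist_force: [0.2, -0.2, 0.7]
opening: 0.691
grasp_force: 0.0
time_s: 23.85
eef_pos: [0.4863, -0.3653, 0.142]
eef_rot: [0.0, -0.07, 0.998, -0.001]
wrist_force: [0.7, -0.2, -1.1]
opening: 0.508
grasp_force: 61.2
t 23.9 pos [ 0.4863 -0.3653  0.142 ] jaw 98.0 tilt 0.002 q6 -2.55
shift now-axes units [-0.665  1.053  0.272] | after turn xy -0.669 1.05 | rz units -0.001 (0.2deg)
```

```bash
python3 -m handwheel '[[0,0,0,-0.074,0.117,0,0],[0,0,0,-0.074,0.117,0,0],[0,0,0,-0.074,0.117,0,0],[0,0,0,-0.074,0.117,0,0],[0,0,0,-0.074,0.117,0,0],[0,0,0,-0.074,0.117,0,0],[0,0,0,-0.074,0.117,0,0],[0,0,0,-0.074,0.117,0,0]]'
python3 -m handwheel '[[0,0,0,-0.074,0.117,0,0],[0,0,0,0,0,0.08,0],[0,0,0,0,0,0.08,0],[0,0,0,0,0,0.07,0],[0,0,0,0,0,0,0],[0,0,0,0,0,0,0],[0,0,0,0,0,0,0],[0,0,0,0,0,0,0]]'
python3 - <<'E'
from h import *
plan(.640,-.025,.034,98.2)
m=ctrl.camera_model("wrist"); im=ctrl.camera("wrist"); cv2.imwrite("pics/w10.png",im); print(proj(m,(.64,-.025,.036)))
E
```

```text
time_s: 24.65
eef_pos: [0.6234, -0.0607, 0.1402]
eef_rot: [0.0, -0.07, 0.998, -0.0]
wrist_force: [0.6, -0.7, -0.0]
opening: 0.509
grasp_force: 61.3
time_s: 25.45
eef_pos: [0.6412, -0.025, 0.072]
eef_rot: [0.001, -0.07, 0.998, -0.0]
wrist_force: [0.2, 1.0, -0.0]
opening: 0.509
grasp_force: 61.2
t 25.4 pos [ 0.6412 -0.025   0.072 ] jaw 98.0 tilt 0.003 q6 -1.93
shift now-axes units [0.004 0.001 0.127] | after turn xy 0.004 0.0 | rz units -0.001 (0.2deg)
[327.29752522 234.77253151]
```

View pics/w10.png

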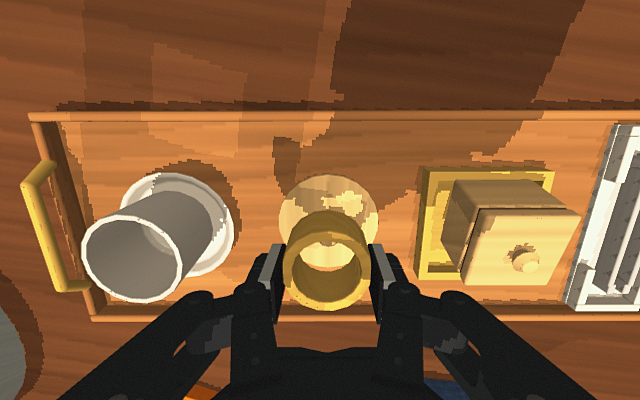

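The held ring at column 326 is centred over the base at column 328.

```bash
python3 -m handwheel '[[0,0,0,0.003,0,0.03,0],[0,0,0,0,0,0.03,0],[0,0,0,0,0,0.03,0],[0,0,0,0,0,0.02,0],[0,0,0,0,0,0.012,0],[0,0,0,0,0,0,0],[0,0,0,0,0,0,0],[0,0,0,0,0,0,0]]'
```

```text
time_s: 26.3
eef_pos: [0.6391, -0.0246, 0.0339]
eef_rot: [-0.0, -0.07, 0.998, 0.0]
wrist_force: [-2.3, 0.1, 5.5]
opening: 0.503
grasp_force: 61.9
```

```bash
python3 -m handwheel '[[0,0,0,0,0,0.002,0],[0,0,0,0,0,0,0.85],[0,0,0,0,0,0,0.85],[0,0,0,0,0,0,0.85],[0,0,0,0,0,0,0.85],[0,0,0,0,0,-0.06,0.85],[0,0,0,0,0,-0.12,0.9],[0,0,0,0,0,-0.12,1]]'
python3 -m handwheel '[[0,0,0,0.08,0,-0.1,1],[0,0,0,0.12,0,-0.05,1],[0,0,0,0.12,0,0,1],[0,0,0,0.12,0,0,1],[0,0,0,0.12,0,0,1],[0,0,0,0.12,0,0,1],[0,0,0,0.1,0,0,1],[0,0,0,0,0,0,1]]'
python3 - <<'E'
from h import *
im=ctrl.camera("top"); m=ctrl.camera_model("top"); s=ctrl.camera("side")
a=cv2.resize(im[115:215,225:425],(800,400),interpolation=cv2.INTER_CUBIC)
print(ctrl.get_obs()["eef_pos"])
hsv=cv2.cvtColor(im,cv2.COLOR_BGR2HSV)
for n,mk,uv,z in(("hcup",cv2.inRange(hsv,(0,0,120),(179,70,255)),(252,257),.055),("rbox",cv2.inRange(hsv,(18,70,120),(35,255,255)),(188,224),.045)):
    c=min(blobs(mk,40),key=lambda c:np.hypot(*(c.reshape(-1,2).mean(0)-uv))); print(n,np.round(metric(m,c,z),3))
b=cv2.resize(s[140:265,275:455],(288,200),interpolation=cv2.INTER_CUBIC)
c=np.zeros((600,800,3),np.uint8); c[:400]=a; c[400:,:288]=b
cv2.imwrite("pics/fin.png",c)
E
```

```text
time_s: 27.1
eef_pos: [0.6388, -0.0246, 0.1244]
eef_rot: [-0.001, -0.07, 0.998, 0.0]
wrist_force: [-0.0, 0.2, 0.4]
opening: 0.997
grasp_force: 0.0
time_s: 27.9
eef_pos: [0.4047, -0.057, 0.1684]
eef_rot: [-0.0, -0.069, 0.998, -0.0]
wrist_force: [0.5, -0.8, 0.1]
opening: 0.996
grasp_force: 0.0
[ 0.40802155 -0.05760445  0.16929394]
hcup [ 0.404  0.205 55.573 73.867 19.215]
rbox [ 0.481  0.372 51.116 54.145  0.807]
```

View pics/fin.png

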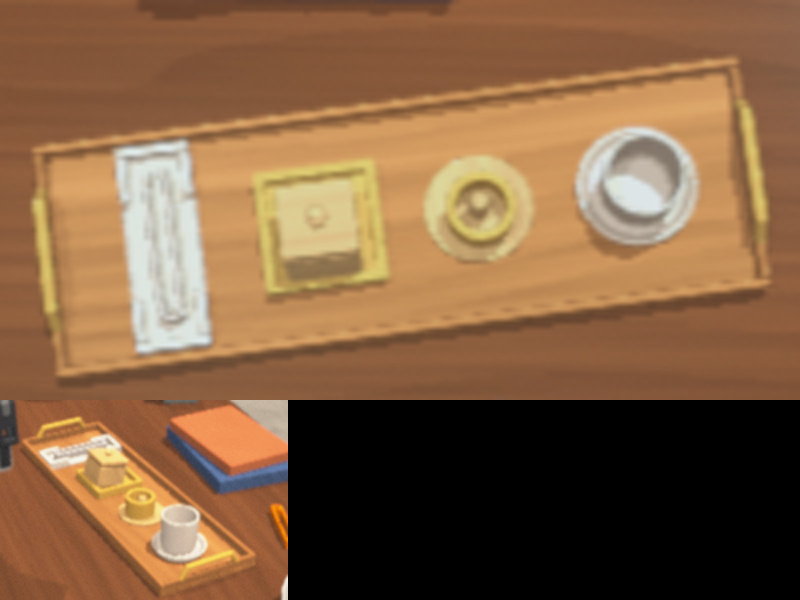

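The top view shows everything in place: tongs at (165,247), box at (318,222), ring over the post at (480,207), cup at (640,190). I want a numeric check that the box lies level, so I'll triangulate its top corners from two wrist positions. First the arm moves back over the tray, high up.

```bash
cat > meas.py <<'E'
import sys,pickle
from h import *
m=ctrl.camera_model("wrist"); im=ctrl.camera("wrist"); n=sys.argv[1]
cv2.imwrite(f"pics/m{n}.png",im)
c0=proj(m,(.627,.079,.055)); print("c0",c0.round(1), "pos",ctrl.get_obs()["eef_pos"].round(3))
hsv=cv2.cvtColor(im,cv2.COLOR_BGR2HSV)
P=np.array([proj(m,(.627+a,.079+b,.055)) for a in(-.05,.05) for b in(-.05,.05)]); x0,y0=np.clip(P.min(0).astype(int),0,639); x1,y1=P.max(0).astype(int)
r=hsv[y0:y1:3,x0:x1:3]
print(x0,y0)
for row in r: print(" ".join("%2d/%2d"%(p[1]//10,p[2]//10) for p in row))
pickle.dump(m,open(f"m{n}.pkl","wb"))
E
python3 -m handwheel '[[0,0,0,0,0.1,0,1],[0,0,0,0,0.1,0,1],[0,0,0,0,0.1,0,1],[0,0,0,-0.1,0.1,0,1],[0,0,0,-0.1,0.05,0,1],[0,0,0,0,0,0,1],[0,0,0,0,0,0,1],[0,0,0,0,0,0,1]]'
python3 meas.py 1
```

```text
time_s: 28.8
eef_pos: [0.4479, 0.0846, 0.1678]
eef_rot: [-0.0, -0.07, 0.998, -0.0]
wrist_force: [0.9, -0.9, -0.1]
opening: 1.0
grasp_force: 0.0
c0 [298.1 356.8] pos [0.448 0.084 0.168]
248 312
15/24 15/24 15/24 15/24 16/24 16/24 15/25 13/25 17/10 17/22 15/25 13/16 13/16 13/16 13/16 13/16 13/16 13/16 13/16 13/16 13/17 13/17 13/17 13/17 13/17 16/19 16/23 17/19 13/25 14/25 16/25 16/24 16/24 16/24 16/24
16/24 16/24 16/24 16/24 16/24 16/24 15/24 14/25 17/ 9 14/25 15/25 13/16 14/15 13/16 13/16 13/16 13/16 13/16 13/16 13/16 13/16 13/16 13/16 13/16 13/16 16/19 16/23 17/18 14/25 14/25 16/24 16/24 16/24 16/24 16/24
16/24 16/24 16/24 16/24 16/24 16/24 16/24 13/25 17/11 15/25 15/22 13/17 13/17 13/17 13/17 13/17 13/17 13/17 13/17 13/17 13/17 13/17 13/17 13/17 13/17 16/19 16/22 17/18 14/25 13/25 15/25 15/24 15/24 16/24 15/24
16/24 16/24 16/24 15/24 16/24 16/24 16/24 13/25 17/17 17/22 12/16 14/17 13/17 13/17 13/18 13/18 13/18 13/18 13/18 13/18 13/18 13/18 13/18 13/18 13/18 15/16 17/22 17/18 14/25 14/25 16/25 16/24 16/24 16/24 16/24
16/24 16/24 15/24 15/24 15/24 15/24 15/24 14/25 17/21 17/22 13/17 1
[... 4272 characters left out ...]
1/ 3  0/ 2  1/ 3  2/ 3  1/ 3  1/ 3  2/ 3  1/ 3  3/ 3  1/ 3  0/ 3  1/ 3
 1/ 3  0/ 3  1/ 3  0/ 3  2/ 3  0/ 3  1/ 3  0/ 3  0/ 3  1/ 3  1/ 3  1/ 3  2/ 3  1/ 3  0/ 3  1/ 3  2/ 3  1/ 3  2/ 3  2/ 3  1/ 3  0/ 3  0/ 3  3/ 3  0/ 3  0/ 3  1/ 3  2/ 3  1/ 3  2/ 3  3/ 3  1/ 3  1/ 3  2/ 3  1/ 3
 0/ 3  0/ 3  0/ 3  0/ 3  0/ 3  1/ 3  1/ 3  1/ 3  2/ 3  0/ 3  1/ 2  2/ 3  2/ 3  1/ 3  0/ 3  0/ 3  1/ 3  0/ 3  0/ 3  2/ 3  1/ 3  0/ 3  1/ 3  1/ 3  2/ 3  3/ 3  0/ 3  1/ 3  1/ 3  1/ 3  0/ 3  1/ 3  0/ 3  2/ 3  1/ 3
 0/ 3  0/ 3  0/ 3  0/ 3  1/ 3  0/ 3  2/ 3  0/ 3  2/ 3  0/ 3  0/ 3  2/ 3  3/ 3  1/ 3  0/ 3  1/ 3  1/ 3  0/ 3  0/ 2  1/ 3  3/ 3  2/ 3  2/ 3  0/ 3  0/ 3  2/ 3  1/ 3  1/ 3  1/ 3  1/ 3  1/ 3  2/ 3  1/ 3  2/ 3  1/ 3
```

```bash
cat > meas.py <<'E'
import sys,pickle
from h import *
m=ctrl.camera_model("wrist"); im=ctrl.camera("wrist"); n=sys.argv[1]
cv2.imwrite(f"pics/m{n}.png",im)
P=np.array([proj(m,(.627+a,.079+b,.055)) for a in(-.042,.042) for b in(-.042,.042)]); x0,y0=P.min(0).astype(int); x1,y1=P.max(0).astype(int)
hsv=cv2.cvtColor(im,cv2.COLOR_BGR2HSV); mk=cv2.inRange(hsv,(15,55,200),(40,125,255)); roi=np.zeros_like(mk); roi[y0:y1,x0:x1]=255
mk=cv2.morphologyEx(mk&roi,cv2.MORPH_CLOSE,np.ones((9,9)))
c=max(blobs(mk,100),key=cv2.contourArea); h=cv2.convexHull(c)
q=cv2.approxPolyDP(h,.06*cv2.arcLength(h,True),True).reshape(-1,2)
print("roi",x0,y0,x1,y1,"area",cv2.contourArea(c),"quad",q.tolist(),"metric@.055",np.round(metric(m,c,.055),3))
pickle.dump((m,q),open(f"m{n}.pkl","wb"))
E
python3 -m handwheel '[[0,0,0,-0.1,0,0,1],[0,0,0,-0.12,0,0,1],[0,0,0,-0.12,0,0,1],[0,0,0,-0.1,0,0,1],[0,0,0,0,0,0,1],[0,0,0,0,0,0,1],[0,0,0,0,0,0,1],[0,0,0,0,0,0,1]]'
python3 meas.py 1
python3 -m handwheel '[[0,0,0,-0.1,0,0,1],[0,0,0,-0.1,0,0,1],[0,0,0,-0.1,0,0,1],[0,0,0,0,0,0,1],[0,0,0,0,0,0,1],[0,0,0,0,0,0,1],[0,0,0,0,0,0,1],[0,0,0,0,0,0,1]]'
python3 meas.py 2
```

```text
time_s: 29.65
eef_pos: [0.5778, 0.1029, 0.168]
eef_rot: [-0.0, -0.069, 0.998, -0.0]
wrist_force: [0.1, 0.4, -0.5]
opening: 0.995
grasp_force: 0.0
roi 246 196 345 289 area 2060.0 quad [[320, 225], [320, 266], [271, 265], [267, 226]] metric@.055 [ 0.628  0.079 42.699 49.02   9.116]
time_s: 30.5
eef_pos: [0.6674, 0.1157, 0.1683]
eef_rot: [0.0, -0.07, 0.998, -0.0]
wrist_force: [-0.2, 0.4, 1.0]
opening: 1.003
grasp_force: 0.0
roi 236 86 347 201 area 368.0 quad [[320, 172], [264, 168], [317, 160]] metric@.055 [ 0.643  0.082 11.2   47.601  7.961]
```

```bash
python3 - <<'E'
import pickle; from h import *
m,q=pickle.load(open("m1.pkl","rb")); im=cv2.imread("pics/m1.png"); hsv=cv2.cvtColor(im,cv2.COLOR_BGR2HSV)
t=np.radians(8.2); ex=np.array([np.cos(t),np.sin(t)]); ey=np.array([-ex[1],ex[0]]); c=np.array([.627,.079])
for z in(.010,.055): print(z,[proj(m,(*(c+.025*a*ex+.025*b*ey),z)).round(1).tolist() for a,b in((-1,-1),(-1,1),(1,1),(1,-1))])
print("knob top",proj(m,(*c,.065)),"frame inner -x floor/top",proj(m,(*(c-.034*ex),.010)),proj(m,(*(c-.034*ex),.020)),"outer",proj(m,(*(c-.04*ex),.02)))
for col in(280,310): print(col,[f"{r}:{hsv[r,col,1]}/{hsv[r,col,2]}" for r in range(185,290,2)])
E
```

```text
0.01 [[273.6, 204.3], [321.4, 204.1], [321.8, 247.1], [276.3, 247.3]]
0.055 [[265.1, 220.6], [320.6, 220.3], [321.2, 269.0], [268.7, 269.3]]
knob top [292.73633867 250.62637537] frame inner -x floor/top [297.18500865 195.95977152] [296.24770781 198.93475639] outer [296.0295555  193.21688597]
280 ['185:170/207', '187:170/211', '189:170/129', '191:169/128', '193:177/115', '195:163/255', '197:165/255', '199:168/168', '201:137/136', '203:135/132', '205:137/141', '207:138/146', '209:136/148', '211:136/146', '213:140/151', '215:138/148', '217:141/172', '219:153/110', '221:136/148', '223:137/160', '225:129/247', '227:125/249', '229:126/249', '231:112/250', '233:122/250', '235:124/250', '237:110/250', '239:110/250', '241:113/250', '243:109/250', '245:106/250', '247:108/250', '249:112/250', '251:110/249', '253:106/250', '255:115/250', '257:116/250', '259:111/250', '261:106/250', '263:104/250', '265:101/251', '267:171/228', '269:166/234', '271:167/232', '273:165/243', '275:164/244', '277:165/242', '279:170/231', '281:166/164', '283:170/138', '285:168/105', '287:168/109', '289:174/123']
310 ['185:172/227', '187:172/117', '189:165/133', '191:170/126', '193:177/121', '195:172/166', '197:171/170', '199:170/171', '201:135/136', '203:135/136', '205:137/151', '207:141/155', '209:140/153', '211:138/153', '213:138/155', '215:131/154', '217:136/185', '219:147/113', '221:141/157', '223:138/174', '225:121/255', '227:109/250', '229:110/250', '231:113/250', '233:123/250', '235:121/250', '237:111/250', '239:108/250', '241:110/250', '243:109/250', '245:104/250', '247:105/250', '249:109/250', '251:108/250', '253:106/250', '255:113/250', '257:114/250', '259:108/250', '261:103/250', '263:102/250', '265:100/251', '267:173/227', '269:167/237', '271:167/233', '273:168/234', '275:166/242', '277:163/242', '279:165/240', '281:171/160', '283:172/132', '285:168/106', '287:170/114', '289:169/131']
```

The numbers show the box is not level. Its top face spans rows 225–266 where 220–269 was expected, and its front face is too tall, with the bottom on the frame's near wall (row 200). That means about 0.2 rad of tilt, with the -x edge resting on the rim. I'll regrasp, untilt about the jaw axis and reseat it.

```bash
python3 - <<'E'
from h import *
plan(.622,.079,.047,98.2)
E
```

```text
t 30.6 pos [0.6676 0.1157 0.1683] jaw 98.0 tilt 0.000 q6 -1.71
shift now-axes units [ 0.167 -0.1    0.404] | after turn xy 0.168 -0.099 | rz units -0.001 (0.2deg)
```

```bash
python3 -m handwheel '[[0,0,0,0.084,-0.05,0,1],[0,0,0,0.084,-0.05,0,1],[0,0,0,0,0,0,1],[0,0,0,0,0,0.1,1],[0,0,0,0,0,0.1,1],[0,0,0,0,0,0.1,1],[0,0,0,0,0,0.07,1],[0,0,0,0,0,0.034,1]]'
python3 -m handwheel '[[0,0,0,0,0,0,1],[0,0,0,0,0,0,0.4],[0,0,0,0,0,0,0],[0,0,0,0,0,0,0],[0,0,0,0,0,0,0],[0,0,0,0,0,-0.03,0],[0,0,0,0,0,-0.04,0],[0,0,0,0,0,0,0]]'
python3 - <<'E'
from h import *
plan(.622,.079,.047,98.2)
E
```

```text
time_s: 31.35
eef_pos: [0.6211, 0.0793, 0.0444]
eef_rot: [-0.001, -0.07, 0.998, 0.0]
wrist_force: [0.1, 0.2, 0.4]
opening: 0.999
grasp_force: 0.0
time_s: 32.15
eef_pos: [0.6236, 0.079, 0.07]
eef_rot: [0.002, -0.07, 0.998, -0.0]
wrist_force: [-0.3, -0.9, -1.7]
opening: 0.572
grasp_force: 62.1
t 32.1 pos [0.6236 0.079  0.07  ] jaw 98.0 tilt 0.003 q6 -1.77
shift now-axes units [0.005 0.001 0.077] | after turn xy 0.005 0.001 | rz units -0.001 (0.2deg)
```

```bash
python3 -m handwheel '[[0,-0.032,0,0,0,0,0],[0,-0.032,0,0,0,0,0],[0,0,0,0,0,0,0],[0,0,0,0,0,0,0],[0,0,0,0,0,0,0],[0,0,0,0,0,0,0],[0,0,0,0,0,0,0],[0,0,0,0,0,0,0]]'
python3 - <<'E'
from h import *
o=ctrl.get_obs(); p=o["eef_pos"]; plan(.625,.079,.05,98.2)
m=ctrl.camera_model("wrist"); im=ctrl.camera("wrist"); hsv=cv2.cvtColor(im,cv2.COLOR_BGR2HSV)
t=np.radians(8.2); ex=np.array([np.cos(t),np.sin(t)]); ey=np.array([-ex[1],ex[0]]); c=p[:2]+.002*ex; z0=p[2]-.032
for z in(0,.045): print(z,[proj(m,(*(c+.025*a*ex+.025*b*ey),z0+z)).round(1).tolist() for a,b in((-1,-1),(-1,1),(1,1),(1,-1))])
for col in(300,345): print(col,[f"{r}:{hsv[r,col,1]}/{hsv[r,col,2]}" for r in range(150,350,3)])
E
```

```text
time_s: 32.95
eef_pos: [0.6226, 0.079, 0.0676]
eef_rot: [0.1, -0.069, 0.993, 0.007]
wrist_force: [-0.4, 0.2, -2.1]
opening: 0.571
grasp_force: 62.1
t 33.0 pos [0.6226 0.079  0.0676] jaw 98.0 tilt 0.199 q6 -1.83
shift now-axes units [ 0.004 -0.001  0.059] | after turn xy -0.008 -0.001 | rz units -0.001 (0.2deg)
0 [[283.0, 197.4], [371.1, 197.1], [365.6, 264.1], [288.9, 264.3]]
0.045 [[269.7, 248.0], [384.9, 247.6], [375.8, 323.6], [279.3, 323.9]]
300 ['150:167/113', '153:179/117', '156:170/114', '159:170/117', '162:172/126', '165:171/128', '168:174/139', '171:176/151', '174:174/151', '177:172/151', '180:173/147', '183:170/150', '186:171/155', '189:174/148', '192:171/152', '195:130/141', '198:137/123', '201:141/121', '204:137/127', '207:137/134', '210:134/135', '213:141/134', '216:138/133', '219:141/137', '222:136/135', '225:139/136', '228:141/166', '231:193/41', '234:140/135', '237:141/137', '240:141/141', '243:138/168', '246:137/156', '249:141/159', '252:137/158', '255:139/150', '258:138/144', '261:139/141', '264:140/146', '267:139/160', '270:131/249', '273:133/238', '276:131/239', '
[... 658 characters left out ...]
 '210:140/135', '213:137/134', '216:139/132', '219:141/137', '222:141/136', '225:141/134', '228:135/168', '231:175/64', '234:142/135', '237:144/135', '240:139/141', '243:141/165', '246:145/151', '249:141/156', '252:142/185', '255:136/234', '258:138/228', '261:139/222', '264:137/230', '267:131/241', '270:133/238', '273:137/235', '276:132/244', '279:133/244', '282:134/242', '285:134/240', '288:130/239', '291:115/242', '294:115/242', '297:124/242', '300:127/242', '303:124/242', '306:116/241', '309:115/242', '312:114/242', '315:116/248', '318:179/107', '321:169/110', '324:165/105', '327:166/115', '330:171/121', '333:173/122', '336:173/128', '339:170/126', '342:166/80', '345:170/84', '348:67/42']
```

The held box is now level: front face 195–243 and top 243–317, against 197–248 and 248–324 predicted. It sits about 3 mm toward -x, and I'll correct for that.

```bash
python3 - <<'E'
from h import *
plan(.629,.079,.0676,98.2);plan(.629,.079,.044,98.2)
E
```

```text
t 33.0 pos [0.6224 0.079  0.0676] jaw 98.0 tilt 0.199 q6 -1.83
shift now-axes units [-0.021 -0.003  0.004] | after turn xy -0.022 -0.003 | rz units -0.001 (0.2deg)
t 33.0 pos [0.6224 0.079  0.0676] jaw 98.0 tilt 0.199 q6 -1.83
shift now-axes units [-0.006 -0.003  0.081] | after turn xy -0.022 -0.003 | rz units -0.001 (0.2deg)
```

```bash
python3 -m handwheel '[[0,0,0,-0.021,-0.003,0.004,0],[0,0,0,0.003,0,0.0154,0],[0,0,0,0.003,0,0.0154,0],[0,0,0,0.003,0,0.0154,0],[0,0,0,0.003,0,0.0154,0],[0,0,0,0.003,0,0.0154,0],[0,0,0,0,0,0,0],[0,0,0,0,0,0,0]]'
```

```text
time_s: 33.8
eef_pos: [0.6291, 0.079, 0.0445]
eef_rot: [0.1, -0.069, 0.993, 0.007]
wrist_force: [-1.0, -0.4, 2.3]
opening: 0.571
grasp_force: 62.6
```

```bash
python3 -m handwheel '[[0,0,0,0.001,0,0.004,0],[0,0,0,0.001,0,0.004,0],[0,0,0,0,0,0,0],[0,0,0,0,0,0,0],[0,0,0,0,0,0,0],[0,0,0,0,0,0,0],[0,0,0,0,0,0,0],[0,0,0,0,0,0,0]]'
```

```text
time_s: 34.6
eef_pos: [0.6297, 0.079, 0.0443]
eef_rot: [0.101, -0.07, 0.992, 0.007]
wrist_force: [-10.8, -0.9, 20.6]
opening: 0.57
grasp_force: 64.6
```

```bash
python3 -m handwheel '[[0,0,0,0,0,-0.004,0],[0,0,0,0,0,0,0.95],[0,0,0,0,0,0,0.95],[0,0,0,0,0,0,0.95],[0,0,0,0,0,0,0.95],[0,0,0,0,0,-0.06,0.95],[0,0,0,0,0,-0.12,1],[0,0,0,0,0,-0.12,1]]'
python3 -m handwheel '[[0,0.032,0,0,0,-0.1,1],[0,0.032,0,0,0,0,1],[0,0,0,0.08,0,0,1],[0,0,0,0,0,0,1],[0,0,0,0,0,0,1],[0,0,0,0,0,0,1],[0,0,0,0,0,0,1],[0,0,0,0,0,0,1]]'
python3 meas.py 3
python3 - <<'E'
import pickle; from h import *
m,q=pickle.load(open("m3.pkl","rb")); im=cv2.imread("pics/m3.png"); hsv=cv2.cvtColor(im,cv2.COLOR_BGR2HSV)
t=np.radians(8.2); ex=np.array([np.cos(t),np.sin(t)]); ey=np.array([-ex[1],ex[0]]); c=np.array([.627,.079])
for z in(.010,.055): print(z,[proj(m,(*(c+.025*a*ex+.025*b*ey),z)).round(1).tolist() for a,b in((-1,-1),(-1,1),(1,1),(1,-1))])
u,v=proj(m,(*(c-.034*ex),.020)); print("inner rim",u,v)
for col in(int(u)-10,int(u)+12): print(col,[f"{r}:{hsv[r,col,1]}/{hsv[r,col,2]}" for r in range(int(v)-14,int(v)+90,2)])
E
```

```text
time_s: 35.4
eef_pos: [0.6097, 0.0764, 0.1309]
eef_rot: [0.099, -0.069, 0.993, 0.007]
wrist_force: [-0.4, -1.0, -0.1]
opening: 1.0
grasp_force: 0.0
time_s: 36.2
eef_pos: [0.5813, 0.0723, 0.1608]
eef_rot: [0.0, -0.07, 0.998, -0.0]
wrist_force: [0.8, 0.5, -0.0]
opening: 0.995
grasp_force: 0.0
roi 276 199 381 294 area 2406.0 quad [[299, 229], [353, 229], [352, 274], [301, 275]] metric@.055 [ 0.63   0.079 47.615 48.389  7.949]
0.01 [[302.6, 207.0], [351.4, 206.8], [350.4, 250.6], [303.9, 250.8]]
0.055 [[298.6, 224.3], [355.6, 224.0], [354.1, 273.7], [300.4, 273.9]]
inner rim 326.9731251692454 201.71977393258078
316 ['187:172/206', '189:165/124', '191:175/130', '193:171/124', '195:169/124', '197:177/186', '199:148/252', '201:148/252', '203:177/197', '205:173/198', '207:174/201', '209:171/171', '211:128/120', '213:140/122', '215:136/133', '217:141/130', '219:137/134', '221:138/133', '223:141/174', '225:136/124', '227:143/225', '229:112/251', '231:109/250', '233:110/249', '235:116/249', '237:124/249', '239:120/249', '241:111/249', '243:107/249', '245:112/249', '247:109/249', '249:103/249', 
[... 384 characters left out ...]
:170/187', '199:150/252', '201:150/251', '203:180/197', '205:172/200', '207:173/199', '209:174/204', '211:130/114', '213:136/122', '215:139/134', '217:141/132', '219:140/133', '221:141/132', '223:136/172', '225:142/124', '227:144/223', '229:114/251', '231:109/249', '233:112/249', '235:115/249', '237:123/249', '239:120/249', '241:111/249', '243:104/250', '245:111/249', '247:109/249', '249:104/249', '251:104/249', '253:105/249', '255:109/249', '257:108/249', '259:104/249', '261:108/249', '263:115/249', '265:110/250', '267:105/249', '269:102/249', '271:103/249', '273:103/249', '275:114/248', '277:171/233', '279:164/242', '281:167/240', '283:167/238', '285:167/156', '287:171/130', '289:168/106']
```

The box is now level (front 210–227, top 227–276, as predicted) and about 3 mm off centre. The cup and ring offsets in the last top view were 1–3 mm. Handing in.

```bash
python3 -c "
from bench import ctrl
print(ctrl.hand_in())"
```

```text
the job is handed in; nothing more can be done
None
```

I handed the job in at about 36 s with all four things placed: cup on the saucer, sugar box level in the frame (it first caught on the rim, so I reseated it), ring over the post, tongs in the rest; the handled cup and round box had not moved, everything is released, and no verdict came back.

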